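# Press a circuit module down and slide it home under the leaf spring of a test dock

## Robot

A 6-joint arm with a two-finger parallel gripper is mounted at the origin on the work surface. World frame = base frame: x ahead of the robot, y to its left, z up, the work surface at z = 0. Lengths are in m, angles in rad, forces in N, time in s.
With the tool pointing down it reaches from about 0.275 to 1 m from the base axis. Payload 8.4 kg.
Tool frame: the origin (TCP) lies between the finger pads; the fingertips stand 22 mm ahead of it and the grasp point (between the pads) lies 3 mm ahead of it; z points along the fingers, y is the line along which they close (so a half turn about z gives the same grasp; the last joint's range is limited). The gripper opens to 85 mm and grips with 20 to 120 N. Pads are 22 mm wide; open, the fingers measure 114 mm over their backs; the gripper's body (76 mm by 85 mm) begins 54 mm behind the grasp point. The pads swing forward as they close: fully open they stand 13 mm farther back than shut.
Start: joints at [1.122, 0.353, 1.633, -0, 1.155, -0.002], TCP at [0.27, 0.564, 0.226] pointing down, gripper open.
Joint ranges: [-2.63, 2.63], [-0.92, 2.1], [0.06, 2.66], [-1.3, 4.44], [0, 2.69], [-3.02, 3.02]. Speed limits (rad/s): [2.22, 2.22, 2.79, 3.14, 3.14, 3.14].

## Interface

Orientations are given as a unit quaternion [x, y, z, w].
In Python, from workcell import robot, capture, camera_params, workorder, search_frame, regions_of, landmark_of gives the robot as it stands.
- The arm moves only by the shell command python3 -m crank 'ROWS' [OPENING] [FORCE]. ROWS is JSON, one flat list of numbers, 6 for each row, row after row: the shift along the tool's x, y, z in units of 200 mm (1.0 is 200 mm), then the turn, a rotation vector about the tool's x, y, z in units of 2 pi rad (1.0 is 2 pi rad). In form: [x, y, z, rx, ry, rz, x, y, z, rx, ry, rz, ...]. A call has 1 to 5 rows; each row is the pose to reach, as a shift and turn from the pose commanded when the call began, along the tool's axes at that moment, turning the shorter way round; what a row does not reach only later rows make up. A row lasts 1/8 s, in which the tool goes at most 62.5 mm and 10.7 degrees, less where a joint would pass 70% of its speed; a pose out of reach is approached as far as the arm can. A call with a number of a shift or a turn outside -1 to 1 is refused whole. A call with a gripper value outside its range is refused whole. OPENING is the gripper command: -1 is fully open, 1 is shut, values between are in proportion, set as the call begins (- or left out, the last holds). The fingers move at their own pace and stop on an object; FORCE is the grip in N (left out, the last holds). Time passes only in rows, so rows that repeat a pose let the fingers close. It gives the time, the measured TCP pose, the force, the opening and the grip force at its end, in the units of the state.
- robot.get_obs(): the state, without advancing time (a new reading comes with each control period).
- capture(name): name is "side" or "top" or "wrist"; returns (picture, depth): 480x640x3 uint8, red, green, blue; 480x640 float32, m along the optical axis (not along the pixel's ray), 0 where there is no reading.
- camera_params(name): a dict with "fx", "fy", "cx", "cy" (pixels), "D" ([k1, k2, p1, p2, k3] as OpenCV has them; the pictures are not rectified), "pose" (4x4, takes a point from camera to world coordinates); the wrist camera has in their place "mount" (4x4, takes a point from camera to tool coordinates, whose origin is the TCP and whose axes are the flange's). Camera axes: x right, y down, z forward; pixel columns grow to the right and rows downward; lengths in m; the calibration is good to about 2 mm. A picture is of the moment at which its call begins: read the wrist's pose just before it. camera_params takes no time and is no camera call.
- workorder.close_job(): hands the job in; it is judged then, once.
Trained networks look in the newest picture that a camera, given by its name, has taken for a name from the list of things; names that differ only in an ending like _2 or _b are one class to them, and where a whole thing is asked for, a point or a joint stands for the part that bears it (a point fixed in the world has none). Each returns a list of dicts, best first, with "confidence" (0 to 1); they miss things now and then, are a little off and sometimes report something else, mostly with a low value. They report only what shows in the picture. A call takes as long as a camera call. They do not tell look-alikes from the thing itself.
- search_frame(target, camera): "centre" ([x, y, z] in m, in world coordinates, good to about 4 mm: the middle of the surface that is visible of it).
- regions_of(target, camera): "mask" (480x640 bool, what is visible of it).
- landmark_of(target, camera): "centre" ([x, y, z] in m, in world coordinates, good to about 4 mm: a listed point, or the origin of a listed thing).
The state is a dict: "clock": time; "q": joint angles; "qvel": joint speeds; "joint_efforts": joint torques, N m; "tool_pos": TCP position; "tcp_rot": TCP orientation; "wrist_force": force on the tool from outside, world axes, zero at the start; "ft_torque": the same for the moment, N m; "opening": finger opening in m; "finger_force": force on a finger pad.
Only numpy, scipy, OpenCV 4.12 (cv2) and the standard library are available. Lean on these libraries where they do the work, as an engineer would, in place of code of your own. Each camera call takes 0.05 s, during which the arm holds its last target. There are 200 camera calls.

## Task

Load the flat metal module into the test dock without gripping or lifting it: with the fingertips on its thumb pad press it down hard until its sprung bed bottoms, and keep pressing while you slide it along the channel under the leaf spring, until it is fully home against the end stop and the bed springs up behind it. Then take the hand away; leave the spray can, the screwdriver and the white cup where they are.

Things in the scene. Friction and masses are not known exactly. Their poses are not given: they have to be found in the camera images.
- dock: Low dark steel test dock fixed to the bench, 253 x 76 mm, x = -113 to +140 mm; origin at bench level on its centre line, +x = the way the module slides in, z up. Open channel 58 mm wide along x between side rails (tops 23 mm above the bench); back wall face at x = -98 mm; sprung bed x = -85 to +1 mm, then a smooth fixed black floor (friction about 0.3) 12 mm above the bench.
- end_stop (a point): Foot of the end stop's inner face, on the channel's centre line: dock x = +125 mm, 12 mm above the bench. The stop and the leaf spring's clamp on it reach 48 mm above the bench.
- module: Loose flat aluminium module 120 (x) x 56 (y) x 14 (z) mm, about 0.2 kg, in the channel with 1 mm play each side; origin at the centre of its underside, x along dock x. Starts on the raised bed at dock x = -35 to -22 mm, underside 19 mm above the bench; pressed down 12 to 12.5 mm (top 26 mm). Home: dock x = +65 mm, underside 12 mm, front on the end stop.
- thumb_ridge (a point): Top centre of the ridge across the module's top: module x = -28 mm (-31 to -25), 44 mm wide, 5 mm high. Fingertips pressing on the pad behind it also push it forward. With the module home it is 12 mm short of the leaf's tip.
- module_pad (a point): Centre of the flat thumb pad on the module's top face behind the ridge (module x = -60 to -31 mm): module x = -45 mm, z = 14 mm.
- bed (a joint): Sprung grey bed under the module, m: 0 = raised (top 19 mm above the bench), 0.0065 = bottomed. About 5 N starts it, 10 N bottoms it. It springs up and locks the module in once the module's rear edge has passed its front edge (module origin beyond dock x = +61 mm).
- leaf (a joint): Steel leaf spring 30 mm wide, running back from its clamp over the end stop; rad, 0 = at rest, grows as it is lifted. Its knee (lowest line, dock x = +64 mm) hangs 23.5 mm above the bench: a module passing under lifts it about 0.03 rad and it bears down with about 8 N. A module not pressed down runs its front face against the leaf's tip and is blocked.
- leaf_tip (a point): Upturned free tip of the leaf spring, about 30 mm above the bench at rest (dock x = +52 mm).
- spray_can: Blue spray can standing near the dock, 52 mm across, 150 mm tall, origin under its centre. Leave alone.
- screwdriver: Screwdriver lying beside the dock, 170 mm long, origin under its middle, x along it. Leave alone.
- screw_cup: Small white cup standing near the dock, 56 mm across, 45 mm tall, origin under its centre. Leave alone.
Things that resemble listed ones, but are neither listed nor needed, are in the scene too. Of the things shaped like the module, the aluminium one is meant.

How it is judged:
By the outcome, as a careful person would: the job done as asked, in the order asked, and still so for the second after the job is handed in, with the robot touching nothing.
It also fails if it takes over 35 s, if anything falls off the work surface, if the arm or the gripper's body presses on something with over 40 N, if the wrist force passes 120 N, or if a joint passes its speed limit or range.

## Working session

There is one attempt and no reset: what is moved stays moved. The work goes in short steps, Python scripts to look and compute and a shell command to move; the robot and the scene stay as the last step left them, time stands still between calls to the robot, and variables do not carry over. Pictures are saved under pics/ and viewed, at most 10 in all, crops included, and the job is handed in when it is done.

```bash
mkdir -p pics
cat > h.py <<'E'
import numpy as np, cv2
from workcell import *
from scipy.spatial.transform import Rotation as R
def save(cam,name):
    p,d=capture(cam); cv2.imwrite('pics/'+name,p[:,:,::-1]); return p,d
E
python3 - <<'E'
from h import *
o=robot.get_obs(); print(o['clock'],o['tool_pos'],o['tcp_rot'],o['wrist_force'],o['opening'])
a,da=save('side','s1.png'); 
for t in ['module','module_pad','thumb_ridge','end_stop','leaf_tip','dock']:
    print('side',t,[(np.round(x['centre'],4).tolist(),round(x['confidence'],2)) for x in landmark_of(t,'side')])
b,db=save('top','t1.png')
for t in ['module','module_pad','thumb_ridge','end_stop','leaf_tip','dock','spray_can','screw_cup','screwdriver']:
    print('top',t,[(np.round(x['centre'],4).tolist(),round(x['confidence'],2)) for x in landmark_of(t,'top')])
E
```

```text
0.0 [0.26983943 0.56320289 0.22526398] [ 2.21545076e-01  9.75149881e-01 -6.82678492e-04 -1.52347576e-04] [0.22038032 0.29075551 0.21779881] 0.08507400675028055
side module [([0.4531, -0.2899, -0.0004], 0.97), ([0.55, -0.0258, 0.0221], 0.71), ([0.411, 0.2029, 0.0036], 0.71), ([0.358, -0.0355, 0.0015], 0.56)]
side module_pad [([0.4683, -0.2533, 0.0095], 0.88), ([0.5101, 0.0015, 0.0308], 0.77), ([0.3739, -0.0782, 0.0122], 0.72)]
side thumb_ridge [([0.4272, 0.1806, 0.0173], 0.9), ([0.4586, -0.2667, 0.0182], 0.67), ([0.3656, -0.0569, 0.0203], 0.6), ([0.522, -0.0082, 0.04], 0.55)]
side end_stop [([0.6824, -0.0897, 0.0132], 0.72)]
side leaf_tip [([0.6145, -0.0571, 0.034], 0.64)]
side dock [([0.5735, -0.0351, -0.0019], 0.68)]
top module [([0.4153, 0.2009, 0.0009], 0.91), ([0.3555, -0.0369, -0.0026], 0.89), ([0.4528, -0.2898, 0.0038], 0.84), ([0.5466, -0.0259, 0.0193], 0.79), ([0.6228, -0.0604, 0.0296], 0.64)]
top module_pad [([0.377, -0.0759, 0.0158], 0.7), ([0.4741, -0.25, 0.0175], 0.67), ([0.4336, 0.1637, 0.0138], 0.62)]
top thumb_ridge [([0.365, -0.0616, 0.0192], 0.98), ([0.4261, 0.1765, 0.0171], 0.82), ([0.4615, -0.2597, 0.015], 0.57)]
top end_stop [([0.6813, -0.0909, 0.0101], 0.56)]
top leaf_tip [([0.6246, -0.061, 0.0304], 0.63)]
top dock []
top spray_can [([0.525, -0.0106, 0.0407], 0.69), ([0.7116, 0.0849, 0.0003], 0.63)]
top screw_cup [([0.5633, 0.1468, 0.0025], 0.7)]
top screwdriver [([0.524, -0.1572, -0.0004], 0.58)]
```

View pics/t1.png

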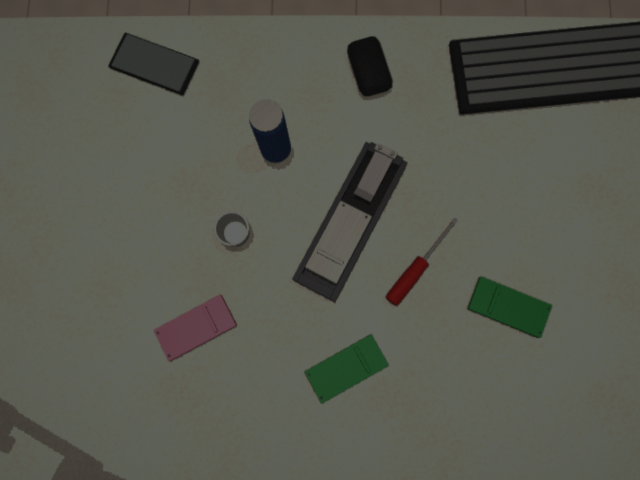

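View pics/s1.png

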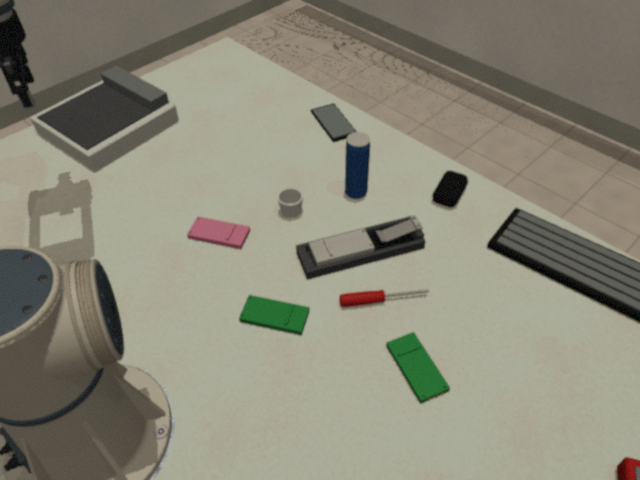

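The top view shows the aluminium module in the dock at about (340,242), with its ridge at (330,257). The leaf is at (375,175) and the stop at (385,150). The side view agrees. The pink and green modules are decoys. Next I'll measure the dock axis and module pose from the masks and depth.

```bash
cat >> h.py <<'E'
def cloud(cam,d,T=None):
    c=camera_params(cam); T=c['pose'] if T is None else T
    K=np.array([[c['fx'],0,c['cx']],[0,c['fy'],c['cy']],[0,0,1]])
    v,u=np.mgrid[:480,:640]; n=cv2.undistortPoints(np.stack([u,v],-1).reshape(-1,1,2).astype(float),K,np.array(c['D'])).reshape(480,640,2)
    P=np.dstack([n*d[...,None],d]); return P@T[:3,:3].T+T[:3,3]
E
python3 - <<'E'
from h import *
p,d=capture('top'); P=cloud('top',d)
def rect(m,n):
    q=P[m&(d>0)]; r=cv2.minAreaRect((q[:,:2]*1000).astype(np.float32)); print(n,np.round(r[0],1),np.round(r[1],1),round(r[2],2),'z',np.round(np.percentile(q[:,2],[5,50,95])*1000,1),m.sum())
for t in ['module','dock','leaf']:
    for x in regions_of(t,'top'): rect(x['mask'],t+' %.2f'%x['confidence'])
# height-based dock: region near dock above 10mm
m=(np.abs(P[...,0]-.58)<.16)&(np.abs(P[...,1]+.035)<.12)&(P[...,2]>.012)&(P[...,2]<.1)
n,l,s,_=cv2.connectedComponentsWithStats(m.astype(np.uint8)); k=1+np.argmax(s[1:,4]); rect(l==k,'h')
E
```

```text
module 0.89 [353.6 -37.2] [ 55.1 120.4] 30.19 z [12.3 15.2 18.7] 2764
module 0.84 [411.4 200.6] [ 56.5 118.3] 30.0 z [12.1 15.1 18.6] 2656
module 0.77 [550.5 -23.9] [ 59.1 124.9] 63.33 z [31.2 34.2 37.7] 2739
module 0.68 [ 453.9 -294.1] [125.7  61. ] 68.88 z [11.1 15.3 18.8] 2908
module 0.46 [654.1 -75.6] [29.2 78. ] 62.75 z [26.7 32.8 40. ] 870
dock 0.59 [591.9 -42.9] [ 83.2 266.9] 62.45 z [ 5.8 23.9 39.5] 5031
leaf 0.38 [655.8 -74.2] [34.7 76.8] 62.33 z [25.9 32.7 40.3] 933
h [586.4 -41.3] [ 76.6 254.4] 63.21 z [13.4 31.  38.9] 7156
```

```bash
python3 -m crank '[-0.22,-0.19,0,0,0,0.0033,-0.45,-0.4,0,0,0,0.0033,-0.67,-0.59,0,0,0,0.0033,-0.9,-0.8,0,0,0,0.0033,-0.9,-0.8,0,0,0,0.0033]' 1 40
python3 -m crank '[-0.22,-0.19,0,0,0,0,-0.45,-0.4,-0,0,0,0,-0.67,-0.59,0,0,0,0,-0.9,-0.8,0,0,0,0,-0.9,-0.8,0,0,0,0]'
cat >> h.py <<'E'
o0=np.array([.5744,-.0352]); yaw=np.deg2rad(-26.8); ex=np.array([np.cos(yaw),np.sin(yaw)]); ey=np.array([-ex[1],ex[0]])
def todock(p): r=np.asarray(p)[:2]-o0; return np.array([r@ex,r@ey])
def st():
    o=robot.get_obs(); Rm=R.from_quat(o['tcp_rot']).as_matrix(); f=o['wrist_force']
    print('t',round(o['clock'],2),'dock mm',np.round(todock(o['tool_pos'])*1000,1),'tipz',round(o['tool_pos'][2]*1000-22,1),'toolx rel',np.round(np.rad2deg(np.arctan2(Rm[1,0],Rm[0,0])-yaw),2),'zax',np.round(Rm[:,2],3),'F',np.round(f,1),'Fdock',np.round([f[:2]@ex,f[:2]@ey],1),'open',o['opening'])
    return o
E
python3 - <<'E'
from h import *
o=st(); Rm=R.from_quat(o['tcp_rot']).as_matrix()
t=np.r_[o0+ex*-.072,.11]; print('need units',np.round(Rm.T@(t-o['tool_pos'])/.2,3))
E
```

```text
clock: 1.68
tool_pos: [0.3643, 0.3382, 0.2262]
tcp_rot: [0.234, 0.972, -0.0, 0.0]
wrist_force: [-0.2, 1.0, 0.5]
opening: -0.0001
finger_force: 0.0
clock: 2.3
tool_pos: [0.4533, 0.1151, 0.2262]
tcp_rot: [0.234, 0.972, -0.0, 0.0]
wrist_force: [0.5, -0.2, -0.5]
opening: -0.0002
finger_force: 0.0
t 2.3 dock mm [-175.8   79.5] tipz 204.2 toolx rel 179.74 zax [ 0.001 -0.    -1.   ] F [ 0.5 -0.2 -0.5] Fdock [0.6 0. ] open -0.0002428244377422236
need units [-0.52  -0.395  0.582]
```

```bash
python3 -m crank '[-0.2,-0.15,0.15,0,0,0,-0.4,-0.3,0.35,0,0,0,-0.52,-0.395,0.5,0,0,0,-0.52,-0.395,0.58,0,0,0,-0.52,-0.395,0.58,0,0,0]'
python3 - <<'E'
from h import *
o=st(); c=camera_params('wrist'); T=np.eye(4); T[:3,:3]=R.from_quat(o['tcp_rot']).as_matrix(); T[:3,3]=o['tool_pos']; T=T@c['mount']
p,d=save('wrist','w1.png'); P=cloud('wrist',d,T)
for t in ['module_pad','thumb_ridge','module','leaf_tip','end_stop']:
    print(t,[(np.round(todock(x['centre'])*1000,1).tolist(),round(x['centre'][2]*1000,1),round(x['confidence'],2)) for x in landmark_of(t,'wrist')])
E
```

```text
clock: 2.92
tool_pos: [0.5081, 0.0017, 0.109]
tcp_rot: [0.231, 0.973, -0.0, -0.001]
wrist_force: [0.0, -0.2, 0.1]
opening: 0.0001
finger_force: 0.0
t 2.92 dock mm [-75.8   3. ] tipz 87.0 toolx rel 180.05 zax [-0.003  0.    -1.   ] F [ 0.  -0.2  0.1] Fdock [ 0.1 -0.2] open 0.00010596418500693436
module_pad [([3.9, -236.1], 11.2, 0.96), ([-214.2, 112.0], 12.4, 0.93), ([-161.5, -127.9], 16.7, 0.83), ([-74.8, -0.6], 32.0, 0.79)]
thumb_ridge [([-170.3, -113.3], 17.5, 0.93), ([-223.3, 126.9], 21.4, 0.88), ([-61.7, -2.5], 39.5, 0.59), ([3.3, -259.1], 21.9, 0.59)]
module [([-193.3, -100.0], 0.7, 0.63), ([-24.2, 0.3], 20.1, 0.58)]
leaf_tip [([52.2, 1.5], 31.7, 0.68), ([-84.7, 156.6], 0.4, 0.16)]
end_stop []
```

View pics/w1.png

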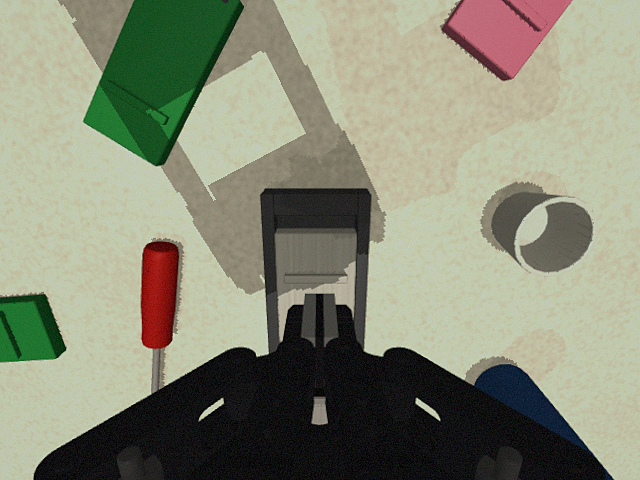

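The wrist view shows the dock centred at column 316, the module's rear edge at about row 230, the ridge at (315,279) and the closed fingers at (320,300). I'll read the rear edge and ridge from the depth.

Run:
```python
from h import *
o=st(); c=camera_params('wrist'); T=np.eye(4); T[:3,:3]=R.from_quat(o['tcp_rot']).as_matrix(); T[:3,3]=o['tool_pos']; T=T@c['mount']
p,d=capture('wrist'); P=cloud('wrist',d,T)
for v in list(range(212,240,3))+list(range(262,292,2)):
    q=np.median(P[v,300:330],0); print(v,np.round(todock(q)*1000,1),round(q[2]*1000,1),p[v,300:330].mean().round())
for r in (215,245):
    z=P[r,240:400]; g=[(round(todock(z[i])[1]*1000,1),round(z[i,2]*1000)) for i in range(0,160,6)]; print(r,g)
```

```text
t 3.23 dock mm [-74.2   3.1] tipz 89.0 toolx rel 180.07 zax [ 0.002  0.    -1.   ] F [ 0.3 -0.1 -1.1] Fdock [0.3 0. ] open 0.0002111208841177908
212 [-93.3  -1.4] 3.7 38.0
215 [-91.2  -1.4] 3.6 37.0
218 [-89.   -1.4] 3.9 36.0
221 [-86.4  -1.4] 3.7 37.0
224 [-84.1  -1.4] 3.6 42.0
227 [-88.3  -1.1] 26.4 74.0
230 [-88.  -1.] 32.3 103.0
233 [-86.1  -1. ] 32.8 107.0
236 [-84.  -1.] 32.6 108.0
239 [-81.6  -1.1] 32.6 108.0
262 [-64.7  -1.1] 32.8 109.0
264 [-63.4  -1.1] 32.9 108.0
266 [-61.6  -1.1] 32.8 108.0
268 [-60.4  -1.1] 32.7 102.0
270 [-59.2  -1.1] 34.3 75.0
272 [-59.1  -1.1] 37.1 101.0
274 [-57.8  -1.1] 37.7 112.0
276 [-56.5  -0.6] 37.7 111.0
278 [-54.8  -1.1] 37.6 104.0
280 [-51.1  -1.1] 32.7 111.0
282 [-49.3  -1.2] 32.7 119.0
284 [-47.7  -1.2] 32.7 141.0
286 [-46.2  -1.2] 32.9 160.0
288 [-44.5  -1.2] 32.6 170.0
290 [-43.   -1.2] 32.8 169.0
215 [(np.float64(-58.4), 0), (np.float64(-54.1), -1), (np.float64(-49.0), 1), (np.float64(-44.6), 0), (np.float64(-36.3), 23), (np.float64(-32.0), 24), (np.float64(-29.6), 10), (np.float64(-25.7), 5), (np.float64(-21.3), 4), (np.float64(-16.8), 3
[... 352 characters left out ...]
p.float64(56.4), 0), (np.float64(61.1), -1)]
245 [(np.float64(-60.3), -1), (np.float64(-55.7), -2), (np.float64(-50.7), 0), (np.float64(-45.9), 0), (np.float64(-37.4), 23), (np.float64(-33.2), 22), (np.float64(-27.5), 33), (np.float64(-23.4), 32), (np.float64(-19.2), 33), (np.float64(-15.2), 32), (np.float64(-10.9), 34), (np.float64(-6.9), 33), (np.float64(-2.8), 33), (np.float64(1.3), 33), (np.float64(5.4), 33), (np.float64(9.5), 34), (np.float64(13.7), 32), (np.float64(17.9), 31), (np.float64(22.0), 32), (np.float64(26.1), 32), (np.float64(31.5), 22), (np.float64(35.8), 22), (np.float64(43.8), 0), (np.float64(48.5), 0), (np.float64(53.5), -1), (np.float64(58.1), -1), (np.float64(62.7), 0)]
```

```bash
python3 -m crank '[-0.005,-0.017,0.1,0,0,0,-0.005,-0.017,0.2,0,0,0,-0.005,-0.017,0.26,0,0,0,-0.005,-0.017,0.26,0,0,0]' >/dev/null
python3 -c "from h import *; st()"
python3 -m crank '[0,0,0.012,0,0,0,0,0,0.024,0,0,0,0,0,0.024,0,0,0]'>/dev/null
python3 -c "from h import *; st()"
```

```text
t 3.77 dock mm [-73.7  -1.3] tipz 35.6 toolx rel 180.02 zax [-0.001  0.    -1.   ] F [-0.5  0.1 -0.4] Fdock [-0.4 -0.2] open -0.00024389676948485519
t 4.15 dock mm [-73.2  -1.2] tipz 31.4 toolx rel 180.01 zax [ 0. -0. -1.] F [-0.2  0.3 -0.9] Fdock [-0.3  0.2] open 6.742713994775864e-05
```

```bash
python3 -m crank '[0,0,0.012,0,0,0,0,0,0.02,0,0,0,0,0,0.02,0,0,0]'>/dev/null
python3 -c "from h import *; st()"
python3 -m crank '[0,0,0.008,0,0,0,0,0,0.015,0,0,0,0,0,0.015,0,0,0]'>/dev/null
python3 -c "from h import *; st()"
```

```text
t 4.53 dock mm [-73.4  -1.3] tipz 27.0 toolx rel 180.01 zax [-0. -0. -1.] F [-1.1  0.5  0.4] Fdock [-1.2 -0.1] open -9.277645416640065e-05
t 4.9 dock mm [-73.4  -1.3] tipz 24.0 toolx rel 180.02 zax [-0. -0. -1.] F [-0.7  1.3 -0.2] Fdock [-1.2  0.9] open -0.0002730295992976356
```

Tip height reads 24 mm with no force, so I'll look before going on.

Run:
```python
from h import *
p,d=save('wrist','w2.png')
a,_=capture('side'); c=a[180:300,270:450]; cv2.imwrite('pics/s2.png',cv2.resize(c,None,fx=4,fy=4)[:,:,::-1])
```

```text
(no output)
```

View pics/s2.png

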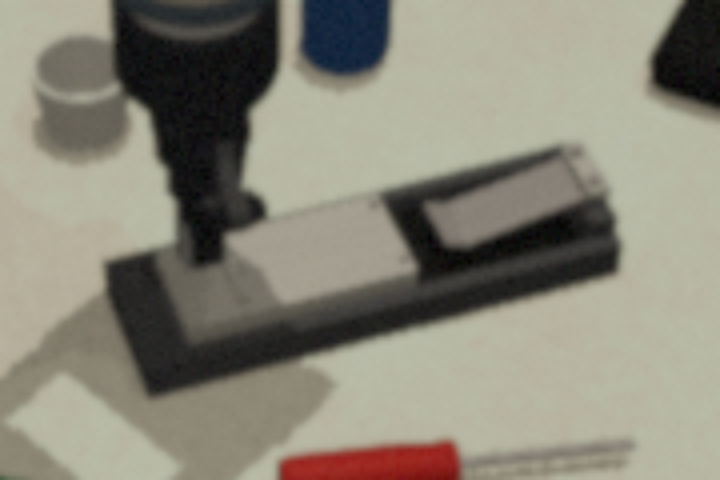

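View pics/w2.png

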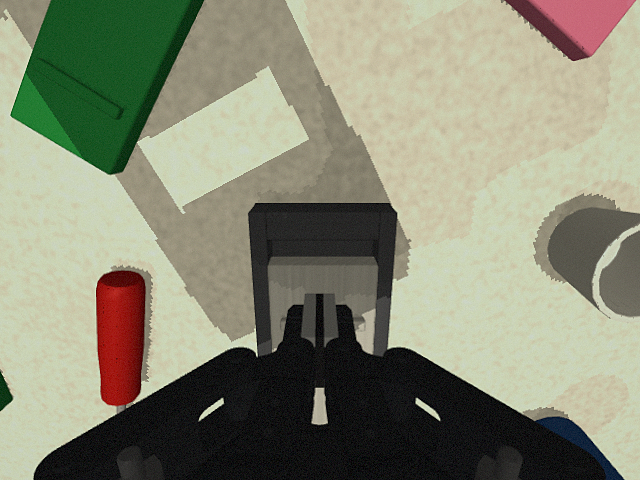

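The side crop shows the tips above or on the pad at (205,260), with the module still raised. The wrist view shows the finger ends from row 293 and the ridge at about row 320. I'll project the tip geometry into the wrist image to find the true tip position.

Run:
```python
from h import *
c=camera_params('wrist'); M=np.linalg.inv(c['mount']); print(np.round(c['mount'],3))
K=np.array([[c['fx'],0,c['cx']],[0,c['fy'],c['cy']],[0,0,1]])
pts=np.array([[x,y,z] for z in (9,22) for x in (-11,11) for y in (-14,14)])/1000.
q=cv2.projectPoints(pts,cv2.Rodrigues(M[:3,:3])[0],M[:3,3],K,np.array(c['D']))[0].reshape(-1,2)
for a,b in zip(pts*1000,q): print(a,np.round(b))
p,d=capture('wrist')
T=c['mount']; P=cloud('wrist',d,T)*1000
for v in range(286,350,4): print(v,[np.round(P[v,u]).tolist() for u in (300,310,330,340)])
o=st(); Tw=np.eye(4); Tw[:3,:3]=R.from_quat(o['tcp_rot']).as_matrix(); Tw[:3,3]=o['tool_pos']; W=cloud('wrist',d,Tw@T)
for v in range(240,300,4): q=np.median(W[v,275:290],0); print(v,np.round(todock(q)*1000,1),round(q[2]*1000,1))
```

```text
[[ 0.    -0.949 -0.316  0.081]
 [ 1.    -0.     0.    -0.001]
 [-0.    -0.316  0.949 -0.148]
 [ 0.     0.     0.     1.   ]]
[-11. -14.   9.] [294. 316.]
[-11.  14.   9.] [349. 316.]
[ 11. -14.   9.] [293. 276.]
[11. 14.  9.] [350. 276.]
[-11. -14.  22.] [295. 303.]
[-11.  14.  22.] [347. 303.]
[ 11. -14.  22.] [294. 266.]
[11. 14. 22.] [348. 266.]
286 [[4.0, -11.0, 13.0], [4.0, -6.0, 13.0], [4.0, 4.0, 13.0], [4.0, 10.0, 13.0]]
290 [[1.0, -11.0, 14.0], [1.0, -6.0, 14.0], [1.0, 5.0, 13.0], [1.0, 10.0, 13.0]]
294 [[-1.0, -11.0, 13.0], [11.0, -5.0, -9.0], [10.0, 4.0, -8.0], [-1.0, 10.0, 13.0]]
298 [[-3.0, -11.0, 12.0], [11.0, -5.0, -14.0], [11.0, 4.0, -13.0], [-3.0, 10.0, 14.0]]
302 [[-5.0, -11.0, 13.0], [10.0, -5.0, -16.0], [11.0, 4.0, -17.0], [-6.0, 10.0, 14.0]]
306 [[6.0, -9.0, -12.0], [11.0, -5.0, -20.0], [11.0, 3.0, -21.0], [8.0, 8.0, -15.0]]
310 [[8.0, -9.0, -18.0], [11.0, -5.0, -25.0], [11.0, 3.0, -24.0], [7.0, 8.0, -17.0]]
314 [[7.0, -9.0, -20.0], [11.0, -5.0, -27.0], [11.0, 3.0, -27.0], [7.0, 8.0, -20.0]]
318 [[7.0, -9.0, -23.0], [10.0, -5.0, -29.0], [11.0, 3.0, -30.0], [7.0, 7
[... 390 characters left out ...]
 -42.0], [10.0, 3.0, -42.0], [12.0, 6.0, -44.0]]
342 [[13.0, -7.0, -48.0], [11.0, -4.0, -46.0], [11.0, 3.0, -46.0], [13.0, 6.0, -49.0]]
346 [[13.0, -7.0, -51.0], [12.0, -4.0, -50.0], [12.0, 3.0, -50.0], [14.0, 6.0, -52.0]]
t 5.05 dock mm [-73.3  -1.2] tipz 24.2 toolx rel 180.01 zax [ 0. -0. -1.] F [ 0.2 -0.1 -0.4] Fdock [0.3 0. ] open -0.00011045552065459451
240 [-91.8 -23.8] 3.6
244 [-89.7 -23.7] 4.0
248 [-86.9 -23.8] 3.6
252 [-84.6 -23.9] 3.8
256 [-82.2 -23.9] 3.5
260 [-88.9 -21. ] 25.8
264 [-88.5 -20.9] 31.3
268 [-86.7 -20.9] 32.8
272 [-84.6 -20.8] 32.7
276 [-82.6 -20.6] 32.9
280 [-80.  -21.1] 32.6
284 [-78.4 -20.6] 32.6
288 [-75.4 -21.5] 32.2
292 [-73.2 -21.6] 32.6
296 [-70.9 -21.5] 32.9
```

The depth shows the closed finger ends about 8 mm behind the TCP, not 22 mm ahead, so roughly 20 mm of free travel remains. I'll descend in guarded steps.

```bash
python3 -m crank '[0,0,0.02,0,0,0,0,0,0.03,0,0,0,0,0,0.03,0,0,0]'>/dev/null
python3 -c "from h import *; st()"
python3 -m crank '[0,0,0.015,0,0,0,0,0,0.02,0,0,0,0,0,0.02,0,0,0]'>/dev/null
python3 -c "from h import *; st()"
python3 -m crank '[0,0,0.01,0,0,0,0,0,0.015,0,0,0,0,0,0.015,0,0,0]'>/dev/null
python3 -c "from h import *; st()"
```

```text
t 5.42 dock mm [-73.5  -1.3] tipz 17.9 toolx rel 180.01 zax [-0.001  0.    -1.   ] F [-0.5 -0.4  0.5] Fdock [-0.3 -0.6] open 0.00024730301315742967
t 5.8 dock mm [-73.4  -1.3] tipz 14.1 toolx rel 180.01 zax [-0. -0. -1.] F [-1.   0.7 -0.3] Fdock [-1.3  0.2] open -0.0003800888219226364
t 6.17 dock mm [-73.4  -1.3] tipz 11.1 toolx rel 180.01 zax [-0. -0. -1.] F [0.1 0.  1.4] Fdock [0.1 0.1] open -0.0003251055180822076
```

```bash
for i in 1 2; do :; done
python3 -m crank '[0,0,0.01,0,0,0,0,0,0.015,0,0,0,0,0,0.015,0,0,0]'>/dev/null
python3 -c "from h import *; st()"
python3 -m crank '[0,0,0.01,0,0,0,0,0,0.015,0,0,0,0,0,0.015,0,0,0]'>/dev/null
python3 -c "from h import *; st()"
python3 -m crank '[0,0,0.01,0,0,0,0,0,0.015,0,0,0,0,0,0.015,0,0,0]'>/dev/null
python3 - <<'E'
from h import *
st(); p,d=capture('wrist'); P=cloud('wrist',d,camera_params('wrist')['mount'])*1000
for v in range(266,312,4): print(v,[np.round(P[v,u]).tolist() for u in (285,310,330)])
cv2.imwrite('pics/w3.png',cv2.resize(p[220:400,220:420],None,fx=3,fy=3)[:,:,::-1])
E
```

```text
t 6.55 dock mm [-73.4  -1.3] tipz 8.1 toolx rel 180.01 zax [-0. -0. -1.] F [-0.3 -0.8  0.5] Fdock [ 0.1 -0.9] open 7.270664615439804e-06
t 6.92 dock mm [-73.3  -1.2] tipz 5.2 toolx rel 180.01 zax [ 0.  0. -1.] F [-1.   0.4  3.4] Fdock [-1.1 -0.1] open -0.00013817111825396478
t 7.3 dock mm [-73.2  -1.2] tipz 2.2 toolx rel 180.01 zax [ 0.  0. -1.] F [-0.8 -0.2  4.8] Fdock [-0.6 -0.6] open -7.14267156689127e-05
266 [[12.0, -19.0, 20.0], [11.0, -6.0, 21.0], [12.0, 5.0, 20.0]]
270 [[15.0, -17.0, 7.0], [15.0, -5.0, 7.0], [15.0, 4.0, 7.0]]
274 [[15.0, -17.0, 2.0], [15.0, -5.0, 2.0], [15.0, 4.0, 2.0]]
278 [[15.0, -17.0, -3.0], [15.0, -5.0, -3.0], [15.0, 4.0, -2.0]]
282 [[14.0, -16.0, -4.0], [14.0, -5.0, -4.0], [14.0, 4.0, -4.0]]
286 [[12.0, -17.0, -4.0], [12.0, -5.0, -5.0], [13.0, 4.0, -5.0]]
290 [[10.0, -17.0, -5.0], [10.0, -5.0, -5.0], [10.0, 4.0, -5.0]]
294 [[9.0, -17.0, -5.0], [10.0, -5.0, -9.0], [11.0, 4.0, -9.0]]
298 [[6.0, -17.0, -4.0], [11.0, -5.0, -13.0], [11.0, 4.0, -13.0]]
302 [[5.0, -17.0, -6.0], [11.0, -5.0, -17.0], [10.0, 4.0, -16.0]]
306 [[2.0, -17.0, -5.0], [10.0, -5.0, -20.0], [11.0, 3.0, -20.0]]
310 [[0.0, -17.0, -5.0], [11.0, -5.0, -24.0], [10.0, 3.0, -23.0]]
```

View pics/w3.png

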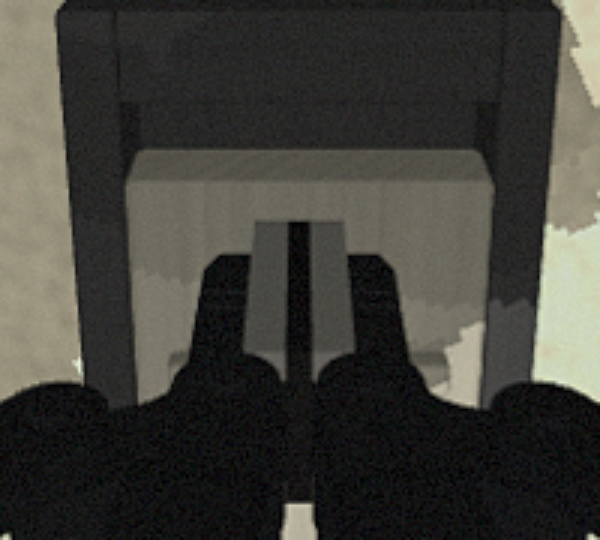

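The crop shows the finger ends resting on the pad at about (300,225), ahead of the ridge at about row 360, centred in the channel. Contact force is starting to rise, so I'll press on.

```bash
python3 -m crank '[0,0,0.01,0,0,0,0,0,0.015,0,0,0,0,0,0.015,0,0,0]'>/dev/null
python3 -c "from h import *; st()"
python3 -m crank '[0,0,0.01,0,0,0,0,0,0.015,0,0,0,0,0,0.015,0,0,0]'>/dev/null
python3 -c "from h import *; st()"
python3 -m crank '[0,0,0.005,0,0,0,0,0,0.01,0,0,0,0,0,0.01,0,0,0]'>/dev/null
python3 -c "from h import *; st()"
```

```text
t 7.72 dock mm [-73.2  -1.2] tipz -0.6 toolx rel 180.01 zax [ 0.  0. -1.] F [-1.2  0.1  7.2] Fdock [-1.2 -0.5] open -3.6918759222666264e-05
t 8.1 dock mm [-73.2  -1.1] tipz -1.4 toolx rel 180.01 zax [ 0.  0. -1.] F [-11.1   0.9  42.8] Fdock [-10.3  -4.2] open -0.0001866596171819525
t 8.47 dock mm [-73.2  -1. ] tipz -1.8 toolx rel 180.0 zax [ 0.001  0.    -1.   ] F [-19.    2.5  67.8] Fdock [-18.1  -6.4] open 2.641703801970465e-05
```

```bash
python3 -m crank '[0,0,-0.01,0,0,0,0,0,-0.01,0,0,0]'>/dev/null
python3 -c "from h import *; st()"
python3 -m crank '[-0.015,0,0,0,0,0,-0.03,0,0,0,0,0,-0.05,0,0,0,0,0,-0.05,0,0,0,0,0]'>/dev/null
python3 -c "from h import *; st()"
python3 -m crank '[-0.02,0,0,0,0,0,-0.04,0,0,0,0,0,-0.06,0,0,0,0,0,-0.06,0,0,0,0,0]'>/dev/null
python3 -c "from h import *; st()"
```

```text
t 8.72 dock mm [-72.9  -0.9] tipz -1.4 toolx rel 180.01 zax [ 0.001  0.    -1.   ] F [-10.2   0.3  41. ] Fdock [-9.2 -4.3] open -4.147878402721482e-05
t 9.22 dock mm [-62.2  -0.3] tipz -1.1 toolx rel 180.0 zax [ 0.003  0.    -1.   ] F [-8.6  3.6 40.3] Fdock [-9.3 -0.6] open -5.079944242371621e-05
t 9.72 dock mm [-50.   -0.2] tipz -1.1 toolx rel 180.0 zax [ 0.003  0.    -1.   ] F [-7.8  3.2 39.6] Fdock [-8.5 -0.6] open 0.00035961176145799575
```

```bash
cat >> h.py <<'E'
def modscan():
    o=st(); c=camera_params('wrist'); T=np.eye(4); T[:3,:3]=R.from_quat(o['tcp_rot']).as_matrix(); T[:3,3]=o['tool_pos']
    p,d=capture('wrist'); W=cloud('wrist',d,T@c['mount']); 
    q=np.median(W[:,280:288],1); z=q[:,2]*1000; x=(q[:,:2]-o0)@ex*1000
    k=[i for i in range(200,310) if 23<z[i]<32]; print('rear x,z',[(round(x[i],1),round(z[i],1)) for i in k[::3]]); return p,d
E
python3 -m crank '[-0.02,0,-0.002,0,0,0,-0.04,0,-0.002,0,0,0,-0.06,0,-0.002,0,0,0,-0.06,0,-0.002,0,0,0]'>/dev/null
python3 -c "from h import *; modscan()"
```

```text
t 10.22 dock mm [-39.5  -0.7] tipz -1.1 toolx rel 179.99 zax [-0.     0.001 -1.   ] F [-11.1   5.3  39.1] Fdock [-12.3  -0.3] open -8.630811105967833e-05
rear x,z [(np.float64(-57.2), np.float64(23.8)), (np.float64(-56.8), np.float64(25.3)), (np.float64(-55.5), np.float64(26.1)), (np.float64(-54.3), np.float64(26.2)), (np.float64(-52.5), np.float64(26.2)), (np.float64(-51.1), np.float64(26.1)), (np.float64(-49.3), np.float64(25.8)), (np.float64(-47.9), np.float64(26.2)), (np.float64(-46.3), np.float64(26.2)), (np.float64(-44.6), np.float64(25.5)), (np.float64(-43.5), np.float64(26.1)), (np.float64(-41.7), np.float64(26.1)), (np.float64(-40.2), np.float64(25.7))]
```

```bash
python3 -m crank '[-0.02,0,0,0,0,0,-0.04,0,0,0,0,0,-0.06,0,0,0,0,0,-0.08,0,0,0,0,0,-0.08,0,0,0,0,0]'>/dev/null
python3 -c "from h import *; modscan()"
python3 -m crank '[-0.02,0,0,0,0,0,-0.04,0,0,0,0,0,-0.06,0,0,0,0,0,-0.08,0,0,0,0,0,-0.08,0,0,0,0,0]'>/dev/null
python3 -c "from h import *; modscan()"
```

```text
t 10.9 dock mm [-22.9  -0.6] tipz -1.1 toolx rel 180.0 zax [ 0.001  0.    -1.   ] F [-8.2  3.5 34.8] Fdock [-8.9 -0.6] open 0.00026836461071254216
rear x,z [(np.float64(-40.6), np.float64(23.5)), (np.float64(-40.0), np.float64(25.7)), (np.float64(-38.7), np.float64(26.2)), (np.float64(-37.6), np.float64(26.5)), (np.float64(-35.9), np.float64(26.5)), (np.float64(-34.4), np.float64(26.0)), (np.float64(-32.9), np.float64(26.1)), (np.float64(-31.1), np.float64(26.0)), (np.float64(-29.7), np.float64(25.8)), (np.float64(-28.4), np.float64(26.2)), (np.float64(-27.0), np.float64(26.3)), (np.float64(-25.5), np.float64(26.4)), (np.float64(-23.7), np.float64(26.1))]
t 11.57 dock mm [-6.8 -0.6] tipz -1.1 toolx rel 180.0 zax [ 0.001  0.    -1.   ] F [-7.6  2.6 30.6] Fdock [-8.  -1.1] open -0.0003435619669659569
rear x,z [(np.float64(-24.8), np.float64(23.7)), (np.float64(-24.2), np.float64(25.6)), (np.float64(-22.9), np.float64(26.2)), (np.float64(-21.4), np.float64(25.9)), (np.float64(-19.8), np.float64(25.9)), (np.float64(-18.3), np.float64(25.9)), (np.float64(-17.0), np.float64(26.0)), (np.float64(-15.1), np.float64(25.8)), (np.float64(-13.8), np.float64(25.7)), (np.float64(-12.3), np.float64(26.1)), (np.float64(-10.6), np.float64(26.1)), (np.float64(-9.2), np.float64(25.9)), (np.float64(-7.4), np.float64(25.8))]
```

```bash
python3 -m crank '[-0.02,0,0.002,0,0,0,-0.04,0,0.002,0,0,0,-0.06,0,0.002,0,0,0,-0.08,0,0.002,0,0,0,-0.08,0,0.002,0,0,0]'>/dev/null
python3 -c "from h import *; modscan()"
python3 -m crank '[-0.02,0,0,0,0,0,-0.04,0,0,0,0,0,-0.055,0,0,0,0,0,-0.055,0,0,0,0,0]'>/dev/null
python3 -c "from h import *; modscan()"
```

```text
t 12.25 dock mm [ 9.4 -0.6] tipz -1.4 toolx rel 180.0 zax [ 0.002  0.    -1.   ] F [-7.1  2.8 31. ] Fdock [-7.6 -0.7] open -0.00015315169012856155
rear x,z [(np.float64(-8.4), np.float64(23.6)), (np.float64(-7.8), np.float64(25.4)), (np.float64(-6.7), np.float64(25.8)), (np.float64(-5.2), np.float64(25.8)), (np.float64(-3.5), np.float64(25.5)), (np.float64(-2.0), np.float64(25.5)), (np.float64(-0.3), np.float64(25.4)), (np.float64(1.2), np.float64(25.3)), (np.float64(2.3), np.float64(25.7)), (np.float64(3.8), np.float64(25.6)), (np.float64(5.0), np.float64(26.1)), (np.float64(6.9), np.float64(25.9)), (np.float64(8.5), np.float64(26.0))]
t 12.8 dock mm [20.1 -0.6] tipz -1.4 toolx rel 180.0 zax [ 0.001  0.    -1.   ] F [-8.4  3.4 30.8] Fdock [-9.1 -0.8] open 6.532624445046821e-05
rear x,z [(np.float64(2.1), np.float64(23.8)), (np.float64(2.9), np.float64(25.3)), (np.float64(4.0), np.float64(25.9)), (np.float64(5.9), np.float64(25.4)), (np.float64(7.1), np.float64(25.8)), (np.float64(8.7), np.float64(25.4)), (np.float64(10.1), np.float64(25.5)), (np.float64(11.6), np.float64(25.9)), (np.float64(13.6), np.float64(25.3)), (np.float64(14.6), np.float64(25.8)), (np.float64(16.5), np.float64(25.3)), (np.float64(18.2), np.float64(25.3)), (np.float64(19.5), np.float64(25.6))]
```

Rear edge is at about +2.5 mm. I'll push on until the force along x rises at the stop.

```bash
python3 -m crank '[-0.005,0,0,0,0,0,-0.01,0,0,0,0,0,-0.01,0,0,0,0,0]'>/dev/null
python3 -c "from h import *; modscan()"
python3 -m crank '[-0.005,0,0,0,0,0,-0.01,0,0,0,0,0,-0.01,0,0,0,0,0]'>/dev/null
python3 -c "from h import *; modscan()"
```

```text
t 13.22 dock mm [21.4 -0.6] tipz -1.4 toolx rel 180.0 zax [ 0.     0.001 -1.   ] F [-10.4   4.4  33.5] Fdock [-11.2  -0.8] open -0.00026197256483870507
rear x,z [(np.float64(3.6), np.float64(23.3)), (np.float64(4.0), np.float64(25.6)), (np.float64(5.4), np.float64(25.6)), (np.float64(6.9), np.float64(25.7)), (np.float64(8.5), np.float64(25.6)), (np.float64(10.0), np.float64(25.6)), (np.float64(11.4), np.float64(25.8)), (np.float64(12.9), np.float64(25.6)), (np.float64(14.4), np.float64(25.8)), (np.float64(16.0), np.float64(25.6)), (np.float64(17.4), np.float64(25.9)), (np.float64(19.2), np.float64(25.6)), (np.float64(20.7), np.float64(25.7))]
t 13.65 dock mm [22.7 -0.7] tipz -1.4 toolx rel 179.99 zax [-0.001  0.001 -1.   ] F [-11.6   6.   35.3] Fdock [-13.    0.1] open 0.0002139164071289216
rear x,z [(np.float64(4.7), np.float64(23.5)), (np.float64(5.8), np.float64(25.1)), (np.float64(7.1), np.float64(25.4)), (np.float64(8.3), np.float64(25.7)), (np.float64(9.7), np.float64(25.9)), (np.float64(11.3), np.float64(25.6)), (np.float64(12.7), np.float64(25.7)), (np.float64(14.3), np.float64(25.6)), (np.float64(15.8), np.float64(25.5)), (np.float64(17.7), np.float64(25.4)), (np.float64(18.9), np.float64(25.6)), (np.float64(20.4), np.float64(25.6)), (np.float64(21.9), np.float64(25.5))]
```

```bash
python3 -m crank '[-0.005,0,0,0,0,0,-0.01,0,0,0,0,0,-0.01,0,0,0,0,0]'>/dev/null
python3 -c "from h import *; st()"
python3 -m crank '[-0.005,0,0,0,0,0,-0.01,0,0,0,0,0,-0.01,0,0,0,0,0]'>/dev/null
python3 -c "from h import *; p,d=modscan(); cv2.imwrite('pics/w4.png',p[:,:,::-1])"
```

```text
t 14.07 dock mm [22.8 -0.7] tipz -1.4 toolx rel 179.97 zax [-0.005  0.002 -1.   ] F [-17.6  10.3  42. ] Fdock [-20.4   1.2] open 8.113734714003568e-05
t 14.45 dock mm [22.8 -0.8] tipz -1.4 toolx rel 179.96 zax [-0.008  0.004 -1.   ] F [-22.6  14.5  47.8] Fdock [-26.8   2.8] open -0.00017766127131297647
rear x,z [(np.float64(4.7), np.float64(23.7)), (np.float64(5.7), np.float64(25.4)), (np.float64(7.1), np.float64(25.6)), (np.float64(8.4), np.float64(25.8)), (np.float64(10.1), np.float64(25.6)), (np.float64(11.5), np.float64(25.8)), (np.float64(13.3), np.float64(25.3)), (np.float64(14.2), np.float64(26.0)), (np.float64(16.1), np.float64(25.3)), (np.float64(17.1), np.float64(26.1)), (np.float64(19.0), np.float64(25.5)), (np.float64(20.2), np.float64(25.9)), (np.float64(21.9), np.float64(25.7))]
```

View pics/w4.png

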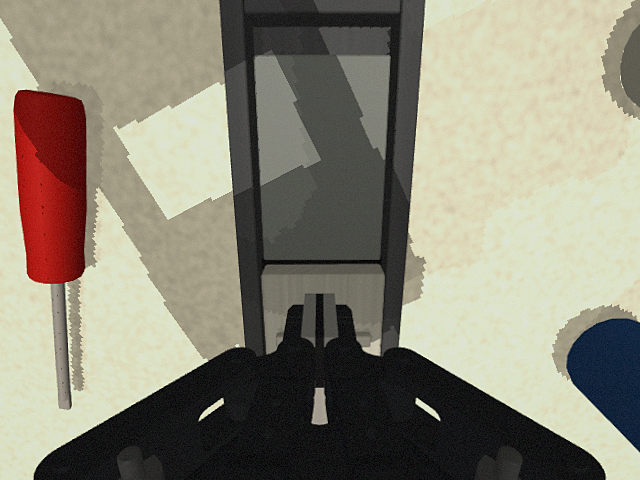

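The module is against the stop: it has stopped moving while the force along x rises. The bed behind it, around (320,150), looks raised. I'll unload and lift.

```bash
python3 -m crank '[0.012,0,0,0,0,0,0.014,0,-0.02,0,0,0,0.014,0,-0.06,0,0,0,0.014,0,-0.2,0,0,0,0.014,0,-0.4,0,0,0]'>/dev/null
python3 -m crank '[0.2,0,-0.3,0,0,0,0.4,0,-0.5,0,0,0,0.6,0,-0.6,0,0,0,0.7,0,-0.6,0,0,0,0.7,0,-0.6,0,0,0]'>/dev/null
python3 - <<'E'
from h import *
st(); p,d=capture('top'); P=cloud('top',d)
cv2.imwrite('pics/t2.png',cv2.resize(p[90:320,200:470],None,fx=2.6,fy=2.6)[:,:,::-1])
r=P[...,:2]-o0; X=r@ex*1000; Y=r@ey*1000
for a in range(-95,135,5):
    m=(abs(X-a)<2)&(abs(Y+1)<12)&(d>0); print(a,round(float(np.median(P[m][:,2]))*1000,1),m.sum(),end=' | ')
for t in ['spray_can','screw_cup','screwdriver']: print(t,[(np.round(x['centre'],4).tolist(),round(x['confidence'],2)) for x in landmark_of(t,'top')])
E
```

```text
t 15.75 dock mm [-115.7   -1.3] tipz 195.8 toolx rel 180.06 zax [ 0. -0. -1.] F [ 0.5 -1.   0.7] Fdock [ 0.8 -0.7] open -4.766896098863766e-05
-95 606.7 208 | -90 604.5 191 | -85 601.5 168 | -80 598.1 146 | -75 594.4 99 | -70 590.2 41 | -65 584.4 15 | -60 nan 0 | -55 nan 0 | -50 nan 0 | -45 nan 0 | -40 nan 0 | -35 nan 0 | -30 nan 0 | -25 nan 0 | -20 19.4 3 | -15 19.9 2 | -10 19.9 2 | -5 nan 0 | 0 nan 0 | 5 nan 0 | 10 nan 0 | 15 nan 0 | 20 nan 0 | 25 nan 0 | 30 nan 0 | 35 nan 0 | 40 nan 0 | 45 nan 0 | 50 nan 0 | 55 nan 0 | 60 nan 0 | 65 nan 0 | 70 nan 0 | 75 nan 0 | 80 nan 0 | 85 nan 0 | 90 nan 0 | 95 nan 0 | 100 35.1 4 | 105 37.7 8 | 110 36.8 21 | 115 38.9 29 | 120 38.9 37 | 125 40.7 39 | 130 45.4 51 | spray_can [([0.7109, 0.0864, 0.0021], 0.65)]
screw_cup []
screwdriver [([0.5249, -0.1539, 0.003], 0.94)]
  return _methods._mean(a, axis=axis, dtype=dtype,
  ret = ret.dtype.type(ret / rcount)
```

View pics/t2.png

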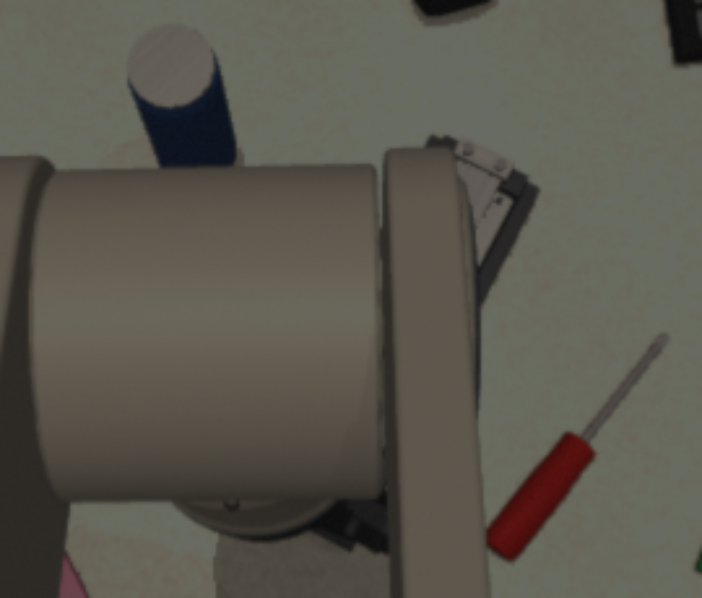

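The arm hides the dock from above; only the stop at about (490,170) and the screwdriver show. I'll move the arm aside and check again.

```bash
python3 -m crank '[0.1,0.25,0,0,0,0,0.3,0.5,0,0,0,0,0.4,0.75,0,0,0,0,0.5,0.95,0,0,0,0,0.5,0.95,0,0,0,0]'>/dev/null
python3 -m crank '[0.2,0.2,0,0,0,0,0.4,0.4,0,0,0,0,0.4,0.5,0,0,0,0,0.4,0.5,0,0,0,0]'>/dev/null
python3 - <<'E'
from h import *
st(); p,d=capture('top'); P=cloud('top',d)
cv2.imwrite('pics/t3.png',cv2.resize(p[90:320,200:470],None,fx=2.6,fy=2.6)[:,:,::-1])
r=P[...,:2]-o0; X=r@ex*1000; Y=r@ey*1000
for a in range(-95,135,4):
    m=(abs(X-a)<2)&(abs(abs(Y+1)-20)<4)&(d>0); print(a,round(float(np.median(P[m][:,2]))*1000,1),end=' | ')
for t in ['spray_can','screw_cup','screwdriver','module','thumb_ridge']: print(t,[(np.round(x['centre'],4).tolist(),np.round(todock(x['centre'])*1000),round(x['confidence'],2)) for x in landmark_of(t,'top')])
E
```

```text
t 17.07 dock mm [-294.6  289.2] tipz 195.3 toolx rel 180.06 zax [-0.    -0.001 -1.   ] F [ 0.  -0.2 -0.2] Fdock [ 0.1 -0.2] open 6.058616882445241e-05
-95 4.2 | -91 5.5 | -87 5.6 | -83 20.0 | -79 20.5 | -75 20.0 | -71 20.0 | -67 19.8 | -63 20.2 | -59 20.4 | -55 19.2 | -51 19.9 | -47 19.8 | -43 19.9 | -39 20.3 | -35 19.9 | -31 20.3 | -27 20.1 | -23 20.1 | -19 20.2 | -15 19.6 | -11 20.2 | -7 20.4 | -3 19.9 | 1 17.8 | 5 21.9 | 9 27.6 | 13 27.4 | 17 26.8 | 21 27.0 | 25 26.1 | 29 27.1 | 33 28.5 | 37 31.7 | 41 27.5 | 45 27.0 | 49 27.3 | 53 26.9 | 57 27.2 | 61 27.3 | 65 27.6 | 69 27.4 | 73 27.5 | 77 27.1 | 81 27.4 | 85 27.3 | 89 26.9 | 93 27.5 | 97 27.4 | 101 27.7 | 105 27.1 | 109 26.5 | 113 27.7 | 117 27.5 | 121 27.0 | 125 32.9 | 129 35.5 | 133 35.7 | spray_can [([0.7131, 0.0872, 0.0012], array([ 69., 172.]), 0.59)]
screw_cup [([0.5641, 0.1447, 0.0035], array([-90., 156.]), 0.67)]
screwdriver [([0.5244, -0.1567, -0.0005], array([  10., -131.]), 0.97)]
module [([0.4494, -0.2932, -0.0009], array([   5., -287.]), 0.97), ([0.3565, -0.0348, -0.0024], array([-195.,  -98.]), 0.96), ([0.6298, -0.0643, 0.0119], array([63., -1.]), 0.81), ([0.4149, 0.2001, 0.0003], array([-248.,  138.]), 0.74)]
thumb_ridge [([0.6057, -0.0478, 0.0359], array([34.,  3.]), 0.72), ([0.3657, -0.0597, 0.0163], array([-175., -116.]), 0.62), ([0.4629, -0.2603, 0.0157], array([   2., -251.]), 0.62), ([0.4254, 0.175, 0.0153], array([-228.,  120.]), 0.57)]
```

View pics/t3.png

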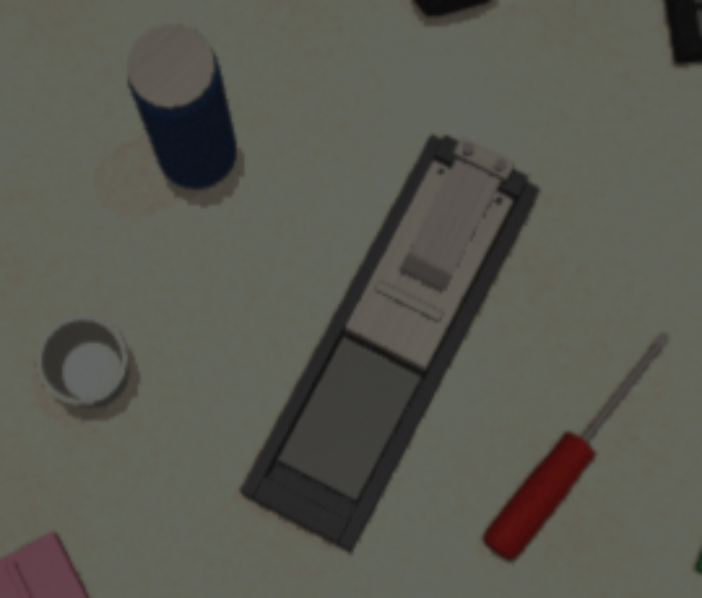

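The module is home under the leaf, with its front against the stop at about (475,170). The bed behind it is raised to 20 mm, around (350,415), and the can, cup and screwdriver haven't moved. I'll hand it in.

```bash
python3 -c "from workcell import workorder; print(workorder.close_job())"
```

```text
the job is handed in; nothing more can be done
None
```

The module is home against the end stop under the leaf spring, with the bed sprung up behind it and the spray can, screwdriver and cup undisturbed; the hand is clear, and I handed the job in at about 17 s with no verdict returned. The fingertip press peaked at about 68 N while bottoming the bed, and was 30–48 N during the slide.

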